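# Change the zone boards in the kiln controller

### The job

Swap the boards of the kiln controller: swing both ejector levers of the old board right out to pry it up, lift it out and slide it all the way down into the empty return case, which stays standing upright. Fit every new board from the shipping carton into the controller, one to a slot in whichever slots you like, each fully home with both of its levers swung all the way in, and leave the screwdriver, the roll of tape, the mug and the bowl around it where they are.

Things in the scene. Friction and masses are not known exactly. Their poses are not given: they have to be found in the camera images.
- controller: open kiln controller, a grey steel plate fixed to the table (x -105 to +195, y +-115 mm from its origin) with two board slots along its y, 80 mm apart in x; beyond them (x over 119 mm) a power supply and transformer up to 60 mm tall. Origin: on the table midway between the slots; x across the slots away from the robot, y along them, z up
- front_slot (a point): home point of the slot nearer the robot, 14 mm above the table: a fully home board has its origin here (axes as the controller). The connector takes the tongue (inside 89 x 12 mm, sloped ends, rim 29 mm above the table). Card guides at both ends, 54 to 67 mm from the middle: 9 mm gap, flared to 26 mm at the top, 76 mm above the table. Holds the old board at the start
- back_slot (a point): the same for the slot farther from the robot; empty at the start, its levers left anywhere between fully in and fully out (they must be out before a board can enter)
- front_left (a joint): hinge of the white ejector lever at the left (+y) end of the front slot: 0 = upright, fully in, hook over the board's shoulder; grows as its tip swings outward, away from the slot's middle, to a stop at 0.6 rad. About 2 N at the tip; stays where left. The hook lets a board pass above 0.3. From 0.2 up its toe pries that end of the board up, 10 mm at 0.6; swung in, it lets it down
- front_left_tip (a point): top end of the lever, 110 mm above its pivot, which is at controller y = +78 mm (right levers -78), 30 mm above the table; upright, the tip is 140 mm above the table, 36 mm above a home board's top edge. The top 34 mm are a tab 20 mm wide, 10 mm thick in the swing direction: push it with a fingertip, outward from above the board's end, inward from outside
- front_right (a joint): hinge of the ejector lever at the right (-y) end of the front slot; built and read like joint front_left (0 in, grows as the tip swings outward from the slot's middle, to 0.6)
- front_right_tip (a point): top end of the front slot's right lever, at controller y = -78 mm when upright; like front_left_tip
- back_left (a joint): hinge of the ejector lever at the left (+y) end of the back slot; built and read like joint front_left (0 in, grows as the tip swings outward from the slot's middle, to 0.6)
- back_left_tip (a point): top end of the back slot's left lever, at controller y = +78 mm when upright; like front_left_tip
- back_right (a joint): hinge of the ejector lever at the right (-y) end of the back slot; built and read like joint front_left (0 in, grows as the tip swings outward from the slot's middle, to 0.6)
- back_right_tip (a point): top end of the back slot's right lever, at controller y = -78 mm when upright; like front_left_tip
- old_board: board in the front slot at the start: green, 130 mm long (y), 90 tall, 0.26 kg. Bottom up: brass tongue 84 long, 6 thick, to 16 mm; main part 130 long, to 48 mm, ends 7 thick, relays make its middle 96 mm 18 thick (19 to 55 mm); upper part 108 long, 7 thick; aluminium bar along the top, 108 x 12 thick, 78 to 90 mm: grip its middle from above. Origin: middle of the lower edge; x thickness, z up
- new_board_1: new board, same shape, origin and axes as old_board (either way round fits); stands upright in the nearer (x = -40 mm) foam slot of the carton at the start; absent in some starts
- new_board_2: new board, same shape, origin and axes as old_board (either way round fits); stands upright in the farther (x = +40 mm) foam slot of the carton at the start; absent in some starts
- carton: shipping carton fixed to the table: cardboard tray 180 x 170 mm, 50 mm tall, filled with black foam with two slots along its y at x = -40 and +40 mm, each 22 x 136 mm, floor 10 mm above the table; 1 or 2 new boards stand in them, upper 50 mm showing. Origin: underside centre, z up. Left or right of the controller
- case: loose grey return case, empty at the start, 0.6 kg: slim open-topped shell on a foot 100 x 170 x 6 mm. Its mouth runs along its y: inside 21 (x) x 134 mm (y), floor 6 mm above the underside, straight walls to 52 mm, flared rim (about 31 x 144 mm) to 60 mm. A board slides in from above, tongue down, and its top 36 mm stick out. Origin: underside centre, z up. On the side opposite the carton
- screwdriver: bystander, not part of the job: screwdriver 190 mm long lying on the table
- tape_roll: bystander, not part of the job: roll of paper tape, 64 mm across, 25 mm tall, lying flat
- mug: bystander, not part of the job: white mug, 80 mm across, 90 mm tall
- bisque_bowl: bystander, not part of the job: terracotta bowl, 104 mm across, 50 mm tall

How it is judged (in metres and radians):
On the way, in this order (a step that is already met when the one before it is completed fails the run):
1. both levers of the front slot are swung out (beyond 0.45 rad) and the old board, still in its slot, is pried up at least 5 mm (value of joint each of front_left, front_right above 0.45 rad and z of old_board in the frame of front_slot between 0.005 and 0.02 m and horizontal distance between old_board and front_slot below 0.012 m), for 0.2 s.
2. the old board stands fully down in the upright return case (z of old_board in the frame of case between 0 and 0.011 m and x of old_board in the frame of case between -0.008 and 0.008 m and y of old_board in the frame of case between -0.008 and 0.008 m and angle between the z axis of old_board and the z axis of case, either way round below 0.08 rad and angle between case's own z axis and vertical below 0.08 rad), for 0.3 s.
At the end, for the whole second after the job is handed in: the old board stands in the return case within 5 mm of its floor, the case upright (within 0.08 rad); each new board is in a slot of its own within 4 mm of fully home in height and upright within 0.12 rad, with both levers of that slot swung in (below 0.08 rad); all at rest (all of step 2 and ((z of new_board_1 in the frame of front_slot between -0.004 and 0.004 m and x of new_board_1 in the frame of front_slot between -0.006 and 0.006 m and y of new_board_1 in the frame of front_slot between -0.008 and 0.008 m and angle between new_board_1's own z axis and vertical below 0.12 rad and angle between the y axis of new_board_1 and the y axis of controller, either way round below 0.1 rad and value of joint each of front_left, front_right below 0.08 rad) or (z of new_board_1 in the frame of back_slot between -0.004 and 0.004 m and x of new_board_1 in the frame of back_slot between -0.006 and 0.006 m and y of new_board_1 in the frame of back_slot between -0.008 and 0.008 m and angle between new_board_1's own z axis and vertical below 0.12 rad and angle between the y axis of new_board_1 and the y axis of controller, either way round below 0.1 rad and value of joint each of back_left, back_right below 0.08 rad)) and ((z of new_board_2 in the frame of front_slot between -0.004 and 0.004 m and x of new_board_2 in the frame of front_slot between -0.006 and 0.006 m and y of new_board_2 in the frame of front_slot between -0.008 and 0.008 m and angle between new_board_2's own z axis and vertical below 0.12 rad and angle between the y axis of new_board_2 and the y axis of controller, either way round below 0.1 rad and value of joint each of front_left, front_right below 0.08 rad) or (z of new_board_2 in the frame of back_slot between -0.004 and 0.004 m and x of new_board_2 in the frame of back_slot between -0.006 and 0.006 m and y of new_board_2 in the frame of back_slot between -0.008 and 0.008 m and angle between new_board_2's own z axis and vertical below 0.12 rad and angle between the y axis of new_board_2 and the y axis of controller, either way round below 0.1 rad and value of joint each of back_left, back_right below 0.08 rad)) and linear speed of each of old_board, case, new_board_1, new_board_2 below 0.03 m/s); the robot touches nothing.
It fails at once if the screwdriver, tape roll, mug or bowl is pushed more than 4 cm from its place (distance of any of screwdriver, tape_roll, mug, bisque_bowl from where it was at the start of the episode above 0.04 m).
Of new_board_1, new_board_2 only 1 to 2 are there at a start; the rules pass over those that are not, and their reading is None.
At some moment in a run one of case may be knocked a few centimetres aside while the robot is not near it.
It also fails if it takes over 210 s, if anything falls off the work surface, if the arm or the gripper's body presses on something with over 40 N, if the wrist force passes 120 N, or if a joint passes its speed limit or range.

### The arm

A 6-joint arm with a two-finger parallel gripper is mounted at the origin on the work surface. World frame = base frame: x ahead of the robot, y to its left, z up, the work surface at z = 0. Lengths are in mm, angles in degrees, forces in N, time in s.
With the tool pointing down it reaches from about 300 to 850 mm from the base axis. Payload 4.2 kg.
Tool frame: the origin (TCP) lies at the very end of the fingers, on their centre line; the grasp point (between the pads) lies 19 mm behind it; z points along the fingers, y is the line along which they close (so a half turn about z gives the same grasp; the last joint's range is limited). The gripper opens to 91 mm and grips with 3 to 60 N. Pads are 32 mm wide; open, the fingers measure 118 mm over their backs; the gripper's body (76 mm by 178 mm) begins 60 mm behind the grasp point.
Start: joints at [-1.146, 18.312, 89.639, -0, 72.044, -1.146], TCP at [575.016, 0, 213.976] pointing down, gripper open.
Joint ranges: [-177.97, 177.97], [-48.28, 115.42], [12.27, 149.76], [-77.06, 257.06], [2.81, 150.46], [-146.56, 146.56]. Speed limits (degrees/s): [147.25, 147.25, 180, 180, 180, 180].

### API

Orientations are given as [roll, pitch, yaw] about the fixed x, y, z axes, in that order (R = Rz(yaw) Ry(pitch) Rx(roll)).
In Python, from workcell import * gives the robot as it stands.
- The arm moves only by the tool move_arm, never from a script. Its argument "motion" is a list of rows, each a list of 3 entries, a list of its own where there are three numbers: the finger opening in mm, from 0 to 91.2, then the shift along the world's x, y, z in units of 25 mm (1.0 is 25 mm), then the turn, a rotation vector about the world's x, y, z in units of 4 degrees (1.0 is 4 degrees). In form: [[grip, [x, y, z], [ax, ay, az]], ...]. A call has 1 to 20 rows; each row shifts and turns the commanded pose from where the row before left it; what a row does not reach is not made up. A row lasts 1/12 s, in which the tool goes at most 41.7 mm and 7.16 degrees, less where a joint would pass 70% of its speed; a pose out of reach is approached as far as the arm can. A call with a number of a shift or a turn outside -1 to 1 is refused whole. A call with a gripper value outside its range is refused whole. The fingers move at their own pace and stop on an object; "grip_force" is the grip in N (left out, the last holds). Time passes only in rows, so rows that do not move let the fingers close. It gives the time, the measured TCP pose, the force, the opening and the grip force at its end, in the units of the state.
- state(): the state, without advancing time (a new reading comes with each control period).
- grab_frame(name): name is "scene" or "side" or "wrist"; returns the picture (420x560x3 uint8, blue, green, red); there is no depth.
- camera_info(name): a dict with "fx", "fy", "cx", "cy" (pixels), "rvec" (rotation vector, rad) and "tvec" (3), from world to camera coordinates, as OpenCV has them. Camera axes: x right, y down, z forward; pixel columns grow to the right and rows downward; lengths in mm; the calibration is good to about 2 mm. A picture is of the moment at which its call begins: read the wrist's pose just before it. camera_info takes no time and is no camera call; for the wrist camera it gives the pose at the moment of the call.
- job_done(): hands the job in; it is judged then, once.
The state is a dict: "time_s": time; "qpos": joint angles; "qvel": joint speeds; "effort": joint torques, N m; "ee_pos": TCP position; "ee_rot": TCP orientation; "force": force on the tool from outside, world axes, zero at the start; "torque": the same for the moment, N m; "gripper_width": finger opening in mm; "gripper_force": force on a finger pad.
Only numpy, scipy, OpenCV 4.12 (cv2) and the standard library are available. Lean on these libraries where they do the work, as an engineer would, in place of code of your own. Each camera call takes 0.05 s, during which the arm holds its last target. There are 200 camera calls.

## Working session

There is one attempt and no reset: what is moved stays moved. The work goes in short steps, Python scripts to look and compute and a tool call to move; the robot and the scene stay as the last step left them, time stands still between calls to the robot, and variables do not carry over. Pictures are saved under pics/ and viewed, at most 14 in all, crops included, and the job is handed in when it is done.

Besides the shell and the picture viewer there is one more tool, called after "Call:" as name(argument=value, ...) on one line, values as JSON. move_arm: Moves the arm, as the interface text tells. Shifts and turns lie within -1 to 1; 1 stands for 25 mm of shift or 4 degrees of turn. Its arguments: {"type":"object","properties":{"motion":{"type":"array","items":{"type":"array"}},"grip_force":{"type":"number"}},"required":["motion"]}

```bash
ls; mkdir -p pics; python3 - <<'E'
from workcell import *
import cv2
s=state();print(s)
for n in("scene","side","wrist"):
    cv2.imwrite(f"pics/{n}0.png",grab_frame(n));print(n,camera_info(n))
E
```

```text
pics
{'time_s': 0.0, 'qpos': array([-1.14704366e+00,  1.83487339e+01,  8.97083367e+01, -9.12146509e-04,
        7.20420667e+01, -1.14403908e+00]), 'qvel': array([ 0.01273158,  0.07772608,  0.03048633,  0.06502543, -0.05352446,
        0.03991207]), 'effort': array([-5.01459035e-04, -4.12465632e+01, -2.31973493e+01,  7.28826877e-02,
        4.58198413e-02, -1.41870069e-04]), 'ee_pos': array([ 5.74483723e+02, -5.30148817e-03,  2.13136334e+02]), 'ee_rot': array([-1.79900865e+02, -1.11231783e-03,  8.99972764e+01]), 'force': array([-0.40679751,  0.2298078 ,  0.03323126]), 'torque': array([-0.02555642, -0.02301046, -0.04355823]), 'gripper_force': 0.0, 'gripper_width': 91.19404911693807}
scene {'fx': 498.87584619692495, 'fy': 498.87584619692495, 'cx': 274.866443929204, 'cy': 212.51637126913542, 'rvec': array([ 1.38911993,  2.05153007, -0.94806294]), 'tvec': array([ 198.40898769, -216.62195941, 1580.39353084])}
side {'fx': 443.75789866711466, 'fy': 443.75789866711466, 'cx': 277.22125298592107, 'cy': 212.5620296338198, 'rvec': array([ 0.58435581, -2.64727823,  1.21289265]), 'tvec': array([ 482.67433307,  243.23469362, 1165.79655164])}
wrist {'fx': 336.65497556028424, 'fy': 336.65497556028424, 'cx': 279.13399781774206, 'cy': 202.2259153778353, 'rvec': array([-2.87019434e+00,  1.05271966e-03,  3.22759435e-03]), 'tvec': array([-573.83956986,  -30.21190354,  391.10313331])}
```

```bash
python3 - <<'E'
import cv2,numpy as np
a=[cv2.imread(f"pics/{n}0.png") for n in("scene","side")]
cv2.imwrite("pics/scene_b.png",cv2.resize(a[0],(800,600),interpolation=cv2.INTER_CUBIC));cv2.imwrite("pics/side_b.png",cv2.resize(a[1],(800,600),interpolation=cv2.INTER_CUBIC))
E
```

```text
(no output)
```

View pics/scene_b.png

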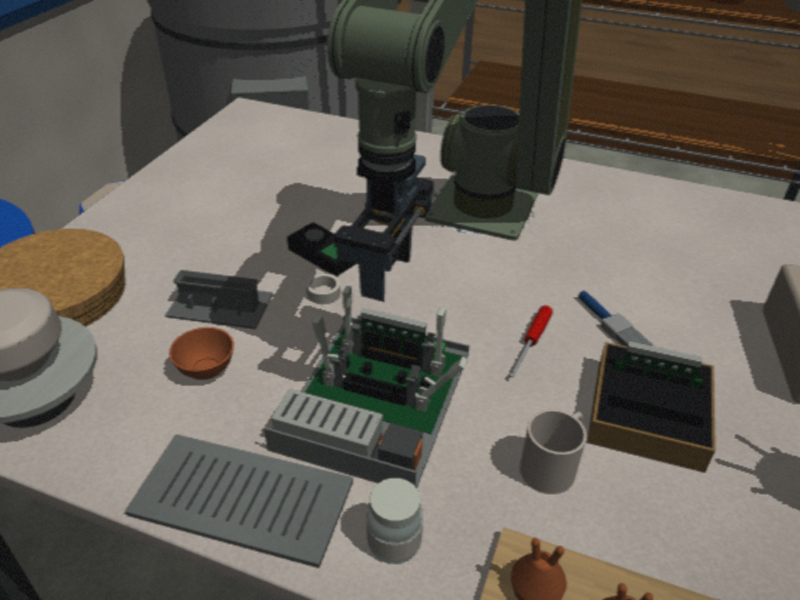

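View pics/side_b.png

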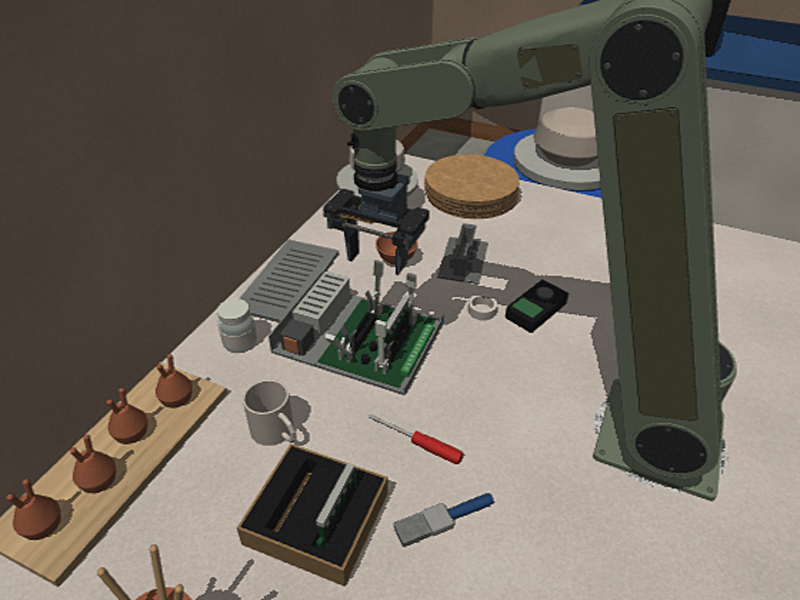

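View pics/wrist0.png

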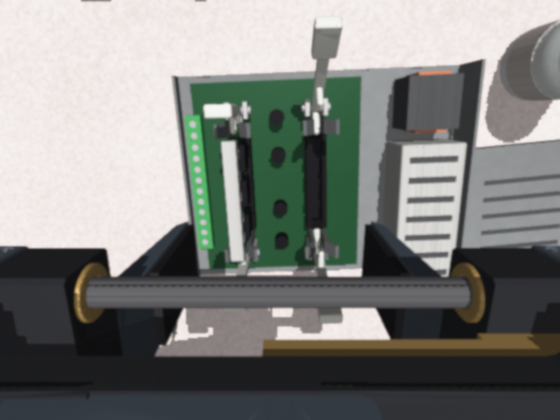

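The wrist view shows the controller. The old board's bar runs from about (230,140) to (236,262). The front levers are upright, and the back left lever is swung out at (325,40). In the scene view the carton is at the right (one board, nearer slot) and the case at the left, around (220,300) of the enlarged picture. Next I'll measure the bar and zoom in on the case and carton.

```bash
cat > h.py <<'E'
import cv2,numpy as np,json
from workcell import *
def ray(ci,px):
    R=cv2.Rodrigues(np.array(ci["rvec"]))[0];c=-R.T@np.array(ci["tvec"])
    px=np.atleast_2d(np.array(px,float));d=np.c_[(px[:,0]-ci["cx"])/ci["fx"],(px[:,1]-ci["cy"])/ci["fy"],np.ones(len(px))]@R
    return c,d
def onz(ci,px,z):
    c,d=ray(ci,px);return c+d*((z-c[2])/d[:,2])[:,None]
def two(c1,p1,c2,p2):
    a,d=ray(c1,p1);b,e=ray(c2,p2);d=d[0];e=e[0]
    t=np.linalg.lstsq(np.c_[d,-e],b-a,rcond=None)[0];P=a+d*t[0];Q=b+e*t[1]
    return (P+Q)/2,np.linalg.norm(P-Q)
def proj(ci,P):
    return cv2.projectPoints(np.atleast_2d(np.array(P,float)),np.array(ci["rvec"]),np.array(ci["tvec"]),np.array([[ci["fx"],0,ci["cx"]],[0,ci["fy"],ci["cy"]],[0,0,1.]]),None)[0][:,0]
def blobs(im,f,roi,amin=60):
    x0,y0,x1,y1=roi;m=np.zeros(im.shape[:2],np.uint8);h=cv2.cvtColor(im,cv2.COLOR_BGR2HSV)
    m[y0:y1,x0:x1]=f(h)[y0:y1,x0:x1].astype(np.uint8)*255
    cs,_=cv2.findContours(m,cv2.RETR_EXTERNAL,cv2.CHAIN_APPROX_NONE)
    return sorted([c for c in cs if cv2.contourArea(c)>amin],key=cv2.contourArea,reverse=True)
E
python3 - <<'E'
from h import *
w=cv2.imread("pics/wrist0.png");ci=camera_info("wrist")
for c in blobs(w,lambda h:(h[...,2]>150)&(h[...,1]<40),(212,105,255,268))[:3]:
    r=cv2.minAreaRect(c);print(r);print(onz(ci,cv2.boxPoints(r),104).round(1))
s=cv2.imread("pics/scene0.png");d=cv2.imread("pics/side0.png")
for n,i in(("scene",s),("side",d)):
    c=camera_info(n);print(n,proj(c,[[600,-200,0],[600,200,0],[575,0,0]]).round(0).tolist())
f=lambda i,x,y,k,w,h:cv2.resize(i[y:y+h,x:x+w],None,fx=k,fy=k,interpolation=cv2.INTER_CUBIC)
out=np.zeros((600,800,3),np.uint8)
out[:250,:400]=f(s,110,180,5,80,50);out[:250,400:]=f(d,300,150,5,80,50)
out[250:600,:400]=f(s,400,235,3.5,114.3.__int__(),100)[:350,:400] if 0 else cv2.resize(s[235:335,400:514],(400,350),interpolation=cv2.INTER_CUBIC)
out[250:600,400:]=cv2.resize(d[308:408,165:279],(400,350),interpolation=cv2.INTER_CUBIC)
cv2.imwrite("pics/m1.png",out)
E
```

```text
((232.72787475585938, 203.06600952148438), (125.50820922851562, 14.587838172912598), 85.11479949951172)
[[525.6  49.4 104. ]
 [537.6  50.4 104. ]
 [543.3 -61.9 104. ]
 [530.  -63.1 104. ]]
((221.5, 111.5), (13.0, 19.0), 90.0)
[[520.5  77.9 104. ]
 [535.7  77.9 104. ]
 [535.3  67.8 104. ]
 [520.   67.9 104. ]]
((244.15516662597656, 111.13793182373047), (9.060144424438477, 12.736727714538574), 23.198591232299805)
[[540.6  70.  104. ]
 [544.9  79.1 104. ]
 [551.5  76.3 104. ]
 [547.2  67.2 104. ]]
scene [[189.0, 250.0], [350.0, 298.0], [270.0, 266.0]]
side [[284.0, 200.0], [224.0, 284.0], [264.0, 240.0]]
```

View pics/m1.png

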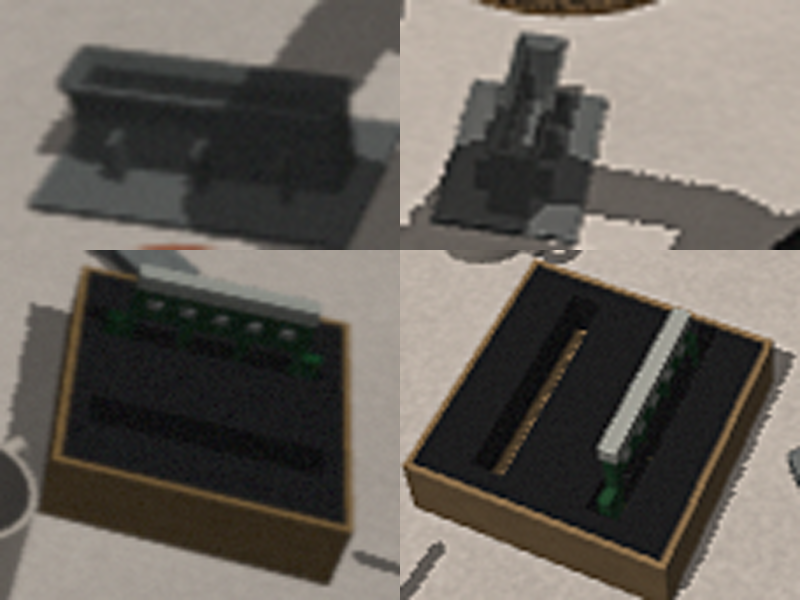

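The crops show the case mouth rim corners at (85,45), (350,78), (348,105) and (60,88) in the scene tile. The carton's bar top face is at (672,308)–(615,455) in the side tile and (143,265)–(320,305) in the scene tile. Converting these to positions.

```bash
python3 - <<'E'
from h import *
S=camera_info("scene");D=camera_info("side")
A=lambda p:np.array(p)/5+[110,180]-.4
print("case rim",onz(S,A([(85,45),(350,78),(348,105),(60,88)]),60).round(0).tolist())
print("case foot",onz(S,A([(30,207),(345,246)]),4).round(0).tolist())
s=cv2.imread("pics/scene0.png");d=cv2.imread("pics/side0.png")
B=lambda p:(np.array(p)-[400,250])/3.5+[165,308]-.4
print("bar side",onz(D,B([(672,308),(690,312),(615,455),(598,448)]),100).round(0).tolist())
C=lambda p:(np.array(p)-[0,250])/3.5+[400,235]-.4
print("bar scene",onz(S,C([(143,265),(320,303)]),100).round(0).tolist())
print("carton rim side",onz(D,B([(538,263),(773,343),(665,562),(406,467)]),50).round(0).tolist())
print("carton rim scene",onz(S,C([(82,268),(350,324),(348,525),(53,458)]),50).round(0).tolist())
for c in blobs(d,lambda h:(h[...,2]>120)&(h[...,1]<40),(215,322,258,372),40)[:2]: r=cv2.minAreaRect(c);print(onz(D,cv2.boxPoints(r),100).round(0).tolist())
# bystanders
print("mug",onz(S,[(553*.7,420*.7)],90).round(),"bowl",onz(S,[(202*.7,345*.7)],50).round(),"tape",onz(S,[(323*.7,285*.7)],25).round(),"driver",onz(S,[(540*.7,310*.7),(513*.7,375*.7)],10).round())
E
```

```text
case rim [[511.0, -425.0, 60.0], [484.0, -285.0, 60.0], [503.0, -275.0, 60.0], [547.0, -416.0, 60.0]]
case foot [[579.0, -424.0, 4.0], [545.0, -260.0, 4.0]]
bar side [[455.0, 355.0, 100.0], [443.0, 353.0, 100.0], [437.0, 460.0, 100.0], [449.0, 460.0, 100.0]]
bar scene [[446.0, 354.0, 100.0], [440.0, 460.0, 100.0]]
carton rim side [[576.0, 332.0, 50.0], [400.0, 321.0, 50.0], [393.0, 484.0, 50.0], [568.0, 498.0, 50.0]]
carton rim scene [[405.0, 320.0, 50.0], [393.0, 490.0, 50.0], [567.0, 496.0, 50.0], [581.0, 329.0, 50.0]]
[[478.0, 451.0, 100.0], [461.0, 324.0, 100.0], [419.0, 339.0, 100.0], [439.0, 462.0, 100.0]]
mug [[639. 277.  90.]] bowl [[ 659. -287.   50.]] tape [[ 416. -188.   25.]] driver [[316. 198.  10.]
 [495. 193.  10.]]
```

Measured positions:
- **Front slot:** about (534,-6.5), yaw 2.6°.
- **New board:** about (446,407), yaw 3.3°.
- **Case:** about (511,-350), yaw about 12°.

Moving to the left front lever first.

Call:
move_arm(motion=[[0, [-0.43, 0.34, -0.2], [0, 0, 0.65]], [0, [-0.43, 0.34, -0.3], [0, 0, 0]], [0, [-0.43, 0.33, -0.4], [0, 0, 0]], [0, [-0.43, 0.33, -0.5], [0, 0, 0]], [0, [0, 0, -0.8], [0, 0, 0]], [0, [0, 0, -0.8], [0, 0, 0]], [0, [0, 0, -0.8], [0, 0, 0]], [0, [0, 0, 0], [0, 0, 0]], [0, [0, 0, 0], [0, 0, 0]]])

```text
time_s: 0.9
ee_pos: [531.3, 33.5, 118.3]
ee_rot: [-179.9, -0.0, 92.6]
force: [0.5, -0.2, 0.7]
gripper_width: 34.0
gripper_force: 0.0
```

Call:
move_arm(motion=[[0, [-0.01, 0.3, 0], [0, 0, 0]], [0, [-0.01, 0.3, 0], [0, 0, 0]], [0, [-0.01, 0.3, 0], [0, 0, 0]], [0, [-0.02, 0.3, 0], [0, 0, 0]], [0, [-0.02, 0.3, -0.05], [0, 0, 0]], [0, [-0.02, 0.3, -0.05], [0, 0, 0]], [0, [-0.02, 0.3, -0.1], [0, 0, 0]], [0, [-0.01, 0.3, -0.1], [0, 0, 0]]])

```text
time_s: 1.57
ee_pos: [529.4, 94.4, 111.6]
ee_rot: [179.9, -0.0, 92.6]
force: [1.3, -2.2, 0.1]
gripper_width: 0.8
gripper_force: 1.3
```

Call:
move_arm(motion=[[0, [-0.01, 0.15, 0], [0, 0, 0]], [0, [0, 0.15, 0], [0, 0, 0]], [0, [0, 0, 0], [0, 0, 0]]])

```text
time_s: 1.82
ee_pos: [527.8, 101.6, 110.8]
ee_rot: [-179.9, -0.0, 92.6]
force: [-0.2, -0.3, -0.1]
gripper_width: 0.3
gripper_force: 0.3
```

Call:
move_arm(motion=[[0, [-0.01, 0.12, 0], [0, 0, 0]], [0, [0, 0, 0], [0, 0, 0]]])

```text
time_s: 1.98
ee_pos: [527.8, 104.1, 111.1]
ee_rot: [-179.9, 0.0, 92.6]
force: [-0.4, -1.6, -1.4]
gripper_width: 0.3
gripper_force: 0.6
```

Call:
move_arm(motion=[[0, [0, 0.12, 0], [0, 0, 0]], [0, [0, 0, 0], [0, 0, 0]]])

```text
time_s: 2.15
ee_pos: [528.1, 106.7, 111.3]
ee_rot: [-179.9, 0.0, 92.6]
force: [-1.1, -3.3, 0.7]
gripper_width: 0.7
gripper_force: 1.3
```

Call:
move_arm(motion=[[0, [0, 0.12, 0], [0, 0, 0]], [0, [0, 0.08, 0], [0, 0, 0]], [0, [0, 0, 0], [0, 0, 0]]])

```text
time_s: 2.4
ee_pos: [528.0, 107.8, 111.1]
ee_rot: [-179.9, 0.5, 92.8]
force: [0.2, -15.7, 0.7]
gripper_width: 0.5
gripper_force: 6.4
```

Call:
move_arm(motion=[[0, [0, 0.12, 0], [0, 0, 0]], [0, [0, 0, 0], [0, 0, 0]]])

```text
time_s: 2.57
ee_pos: [528.0, 108.3, 111.1]
ee_rot: [-179.9, 0.8, 92.8]
force: [0.6, -22.6, 1.0]
gripper_width: 0.4
gripper_force: 9.6
```

Call:
move_arm(motion=[[0, [0, -0.6, 0.1], [0, 0, 0]], [0, [0.04, -0.8, 0.5], [0, 0, 0]], [0, [0.04, -1, 0], [0, 0, 0]], [0, [0.04, -1, 0], [0, 0, 0]], [0, [0.04, -1, 0], [0, 0, 0]], [0, [0.05, -1, 0], [0, 0, 0]], [0, [0.05, -0.8, -0.4], [0, 0, 0]], [0, [0.05, -0.3, -0.2], [0, 0, 0]], [0, [0.02, -0.3, 0], [0, 0, 0]], [0, [0.02, -0.3, 0], [0, 0, 0]], [0, [0.02, -0.3, 0], [0, 0, 0]], [0, [0.02, -0.3, 0], [0, 0, 0]], [0, [0.01, -0.3, 0], [0, 0, 0]], [0, [0.01, -0.3, 0], [0, 0, 0]], [0, [0.01, -0.3, 0], [0, 0, 0]]])

```text
time_s: 3.82
ee_pos: [539.3, -100.2, 111.7]
ee_rot: [180.0, -0.0, 92.6]
force: [0.1, 2.6, -1.0]
gripper_width: 0.7
gripper_force: 1.2
```

Call:
move_arm(motion=[[0, [0.01, -0.3, 0], [0, 0, 0]], [0, [0.01, -0.2, 0], [0, 0, 0]], [0, [0, 0, 0], [0, 0, 0]]])

```text
time_s: 4.07
ee_pos: [539.8, -113.9, 111.7]
ee_rot: [180.0, 0.1, 92.6]
force: [-0.1, 0.6, 0.1]
gripper_width: 0.1
gripper_force: 0.3
```

Call:
move_arm(motion=[[0, [0, -0.16, 0], [0, 0, 0]], [0, [0, -0.12, 0], [0, 0, 0]], [0, [0, 0, 0], [0, 0, 0]]])

```text
time_s: 4.32
ee_pos: [539.7, -115.7, 111.5]
ee_rot: [180.0, -0.5, 92.4]
force: [0.9, 14.8, 0.8]
gripper_width: 0.8
gripper_force: 6.2
```

Call:
move_arm(motion=[[0, [0, -0.16, 0], [0, 0, 0]], [0, [0, 0, 0], [0, 0, 0]]])

```text
time_s: 4.48
ee_pos: [539.7, -116.3, 111.4]
ee_rot: [180.0, -0.8, 92.3]
force: [1.4, 23.5, 2.4]
gripper_width: 0.5
gripper_force: 10.4
```

Call:
move_arm(motion=[[0, [0, 0.8, 0.1], [0, 0, 0]], [40, [-0.12, 0.8, 0.9], [0, 0, 0]], [40, [-0.12, 0.8, 1], [0, 0, 0]], [91, [0, 0.4, 1], [0, 0, 0]], [91, [0, 0, 1], [0, 0, 0]], [91, [0, 0, 0], [0, 0, 0]], [91, [0, 0, 0], [0, 0, 0]]])

```text
time_s: 5.07
ee_pos: [534.5, -54.0, 213.2]
ee_rot: [179.8, 0.1, 92.6]
force: [0.2, -0.2, -0.5]
gripper_width: 37.6
gripper_force: 0.0
```

```bash
python3 - <<'E'
from h import *
ci=camera_info("wrist");w=grab_frame("wrist");cv2.imwrite("pics/w1.png",w);s=state();print(s["ee_pos"],s["ee_rot"])
R=cv2.Rodrigues(np.array(ci["rvec"]))[0];print(-R.T@np.array(ci["tvec"]))
print(proj(ci,[[534,-4,114],[529,106,100],[539,-114,100]]))
E
```

```text
[533.59201975 -53.97453232 211.69112615] [1.79939607e+02 6.64875083e-02 9.26148577e+01]
[530.19706608  21.38368987 383.38928766]
[[281.28248818 141.35013158]
 [281.3120462  -10.44883593]
 [280.96354528 261.0666165 ]]
```

View pics/w1.png

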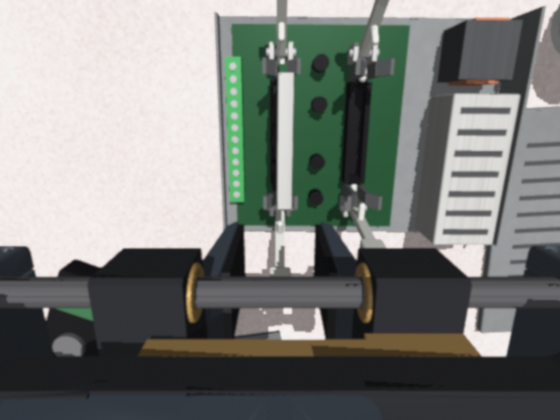

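Both front levers are swung out, and the pried-up bar runs from (285,70) to (285,209). Measuring the bar.

```bash
python3 - <<'E'
from h import *
ci=camera_info("wrist");w=cv2.imread("pics/w1.png")
for c in blobs(w,lambda h:(h[...,2]>150)&(h[...,1]<40),(272,66,300,225))[:2]:
    r=cv2.minAreaRect(c);print(r);print(onz(ci,cv2.boxPoints(r),114).round(1), onz(ci,[r[0]],114))
E
```

```text
((284.7174987792969, 148.01657104492188), (15.420340538024902, 152.1899871826172), 0.7794862985610962)
[[531.4 -72.7 114. ]
 [527.9  47.3 114. ]
 [539.4  47.7 114. ]
 [544.4 -72.3 114. ]] [[535.63891568  -8.86014218 114.        ]]
```

Call:
move_arm(motion=[[60, [0.04, 1, 0], [0, 0, 0]], [60, [0.04, 0.96, -0.4], [0, 0, 0]], [60, [0, 0, -1], [0, 0, 0]], [60, [0, 0, -1], [0, 0, 0]], [60, [0, 0, -1], [0, 0, 0]], [60, [0, 0, -0.8], [0, 0, 0]], [60, [0, 0, -0.7], [0, 0, 0]], [60, [0, 0, 0], [0, 0, 0]]])

```text
time_s: 5.78
ee_pos: [531.7, -5.0, 84.2]
ee_rot: [-179.4, -0.0, 92.6]
force: [-0.1, 0.3, 0.8]
gripper_width: 60.1
gripper_force: 0.0
```

Call:
move_arm(motion=[[0, [0, 0, 0], [0, 0, 0]], [0, [0, 0, 0], [0, 0, 0]], [0, [0, 0, 0], [0, 0, 0]], [0, [0, 0, 0], [0, 0, 0]], [0, [0, 0, 0], [0, 0, 0]], [0, [0, 0, 0], [0, 0, 0]]], grip_force=40)

```text
time_s: 6.28
ee_pos: [535.8, -4.5, 89.6]
ee_rot: [179.9, 0.0, 92.6]
force: [-0.9, 0.6, 0.3]
gripper_width: 23.0
gripper_force: 0.0
```

Call:
move_arm(motion=[[0, [0, 0, 0], [0, 0, 0]], [0, [0, 0, 0], [0, 0, 0]], [0, [0, 0, 0], [0, 0, 0]], [0, [0, 0, 0], [0, 0, 0]]])

```text
time_s: 6.62
ee_pos: [535.6, -4.6, 89.2]
ee_rot: [180.0, 0.0, 92.6]
force: [0.2, 0.5, 2.0]
gripper_width: 11.8
gripper_force: 40.0
```

Call:
move_arm(motion=[[0, [0, 0, 0.2], [0, 0, 0]], [0, [0, 0, 0.3], [0, 0, 0]], [0, [0, 0, 0.5], [0, 0, 0]], [0, [0, 0, 0.5], [0, 0, 0]], [0, [0, 0, 0.7], [0, 0, 0]], [0, [0, 0, 0.8], [0, 0, 0]], [0, [0, 0, 0.8], [0, 0, 0]], [0, [0, 0, 0.8], [0, 0, 0]], [0, [0, 0, 0.6], [0, 0, 0]], [0, [0, 0, 0.3], [0, 0, 0]], [0, [0, 0, 0], [0, 0, 0]]])

```text
time_s: 7.53
ee_pos: [536.4, -4.5, 228.5]
ee_rot: [179.8, 0.0, 92.6]
force: [0.4, -0.5, -2.2]
gripper_width: 12.0
gripper_force: 40.0
```

Call:
move_arm(motion=[[0, [0, -0.4, 0.2], [0, 0, 0]], [0, [-0.06, -0.8, 0.2], [0, 0, 0.2]], [0, [-0.06, -1, 0.2], [0, 0, 0.2]], [0, [-0.06, -1, 0.2], [0, 0, 0.2]], [0, [-0.06, -1, 0.2], [0, 0, 0.2]], [0, [-0.06, -1, 0.2], [0, 0, 0.2]], [0, [-0.06, -1, 0], [0, 0, 0.2]], [0, [-0.06, -1, 0], [0, 0, 0.2]], [0, [-0.06, -1, 0], [0, 0, 0.2]], [0, [-0.06, -1, 0], [0, 0, 0.2]], [0, [-0.06, -1, 0], [0, 0, 0.2]], [0, [-0.06, -1, 0], [0, 0, 0.2]], [0, [-0.06, -1, 0], [0, 0, 0]], [0, [-0.06, -1, 0], [0, 0, 0]], [0, [-0.06, -1, 0], [0, 0, 0]], [0, [-0.06, -1, 0], [0, 0, 0]], [0, [-0.06, -1, 0], [0, 0, 0]], [0, [-0.06, -0.8, 0], [0, 0, 0]], [0, [0, -0.4, 0], [0, 0, 0]], [0, [0, 0, 0], [0, 0, 0]]])

```text
time_s: 9.2
ee_pos: [508.9, -441.6, 254.5]
ee_rot: [-179.9, -0.1, 101.3]
force: [-0.0, -1.8, -1.8]
gripper_width: 11.8
gripper_force: 40.0
```

```bash
cat >> h.py <<'E'
def snap(n,fn):
    ci=camera_info(n);im=grab_frame(n);cv2.imwrite(f"pics/{fn}.png",im)
    json.dump({k:np.array(v).tolist() for k,v in ci.items()},open(f"pics/{fn}.json","w"));return ci,im
def load(fn): return json.load(open(f"pics/{fn}.json")),cv2.imread(f"pics/{fn}.png")
E
python3 - <<'E'
from h import *
s=state();print(s["ee_pos"],s["ee_rot"],s["qpos"].round())
snap("wrist","w2");snap("scene","s2")
E
```

```text
[ 508.90326539 -441.61882423  254.49726034] [-1.79885018e+02 -9.64299881e-02  1.01251782e+02] [-42.  27.  71.  -0.  83. -53.]
```

View pics/w2.png

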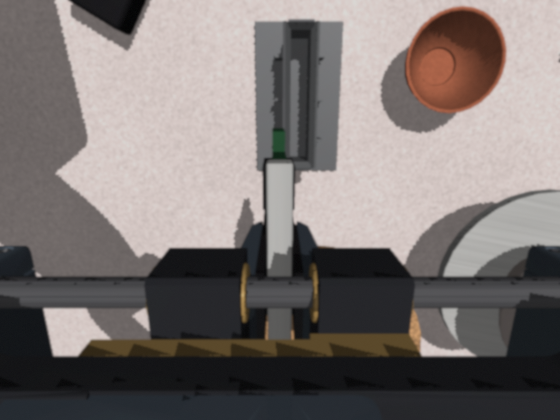

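The case stands at columns 255–343, rows 20–171. Its mouth spans about 287–317, with the held bar overlapping at the bottom. Zooming in on the rim.

```bash
python3 - <<'E'
from h import *
ci,w=load("w2")
cr=cv2.resize(w[10:180,240:360],None,fx=3.5,fy=3.5,interpolation=cv2.INTER_CUBIC)
cv2.imwrite("pics/w2c.png",cv2.convertScaleAbs(cr,alpha=1.6))
print("foot",onz(ci,[(255,22),(343,24),(336,170),(256,171)],6).round(1).tolist())
print("rim",onz(ci,[(287,21),(317,21),(313,167)],60).round(1).tolist())
E
```

```text
foot [[448.2, -280.9, 6.0], [545.8, -263.7, 6.0], [577.7, -426.8, 6.0], [479.2, -447.6, 6.0]]
rim [[484.8, -285.2, 60.0], [513.6, -279.5, 60.0], [541.5, -420.9, 60.0]]
```

View pics/w2c.png

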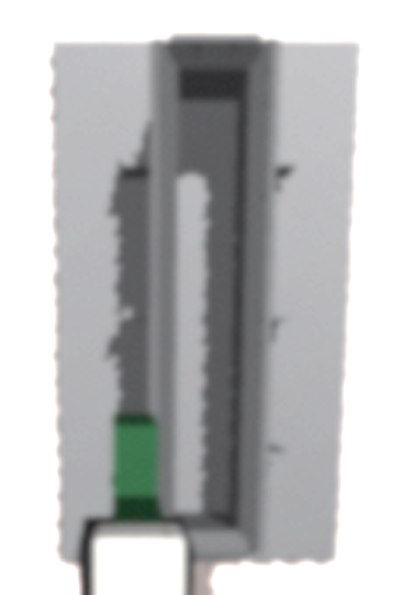

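```bash
python3 - <<'E'
from h import *
ci,w=load("w2")
P=onz(ci,[(300.6,21.2),(300,167)],60);print(P,P.mean(0),np.degrees(np.arctan2(-(P[0]-P[1])[0],(P[0]-P[1])[1])))
# held board: bar far end top z = TCP+25ish
print("bar end", onz(ci,[(266,160),(293,160)],254.5+24.6).round(1))
# board in hand bar seen: ends corners ; expected center line through TCP
S,s=load("s2");
z=254.5
e=np.array([np.cos(np.radians(11.25)),np.sin(np.radians(11.25))]);f=np.array([-e[1],e[0]]);t=np.array([508.9,-441.6])
print("pred bar end",t+54*f-6*e,t+54*f+6*e)
E
```

```text
[[ 497.88693908 -282.81082966   60.        ]
 [ 527.58421874 -423.66608617   60.        ]] [ 512.73557891 -353.23845791   60.        ] 11.905616690283837
bar end [[ 492.5 -390.2  279.1]
 [ 504.  -387.9  279.1]]
pred bar end [ 492.48041093 -389.80813679] [ 504.24983429 -387.46705293]
```

Call:
move_arm(motion=[[0, [0.05, 0.4, 0], [0, 0, 0]], [0, [0.05, 0.8, -0.2], [0, 0, 0]], [0, [0.05, 0.8, -0.5], [0, 0, 0]], [0, [0, 0.7, -0.7], [0, 0, 0]], [0, [0, 0.5, -0.7], [0, 0, 0]], [0, [0, 0.2, -0.7], [0, 0, 0]], [0, [0, 0.1, -0.7], [0, 0, 0]], [0, [0, 0, -0.5], [0, 0, 0]], [0, [0, 0, -0.2], [0, 0, 0]], [0, [0, 0, 0], [0, 0, 0]], [0, [0, 0, 0], [0, 0, 0]]])

```text
time_s: 10.22
ee_pos: [514.2, -351.2, 152.3]
ee_rot: [180.0, 0.0, 101.5]
force: [0.5, 0.2, -2.2]
gripper_width: 11.5
gripper_force: 40.0
```

```bash
python3 - <<'E'
from h import *
a,i=snap("side","d3");b,j=snap("scene","s3");print(state()["ee_pos"])
for n,c in(("side",a),("scene",b)):
    print(n,proj(c,[[512.7,-354,60]]).round())
p=proj(b,[[512.7,-354,80]])[0].astype(int);q=proj(a,[[512.7,-354,80]])[0].astype(int)
g=lambda im,p:cv2.resize(im[max(p[1]-38,0):p[1]+37,p[0]-50:p[0]+50],(400,300),interpolation=cv2.INTER_CUBIC)
cv2.imwrite("pics/m3.png",cv2.convertScaleAbs(np.hstack([g(j,p),g(i,q)]),alpha=1.5))
E
```

```text
[ 514.46136245 -352.03991739  152.84184216]
side [[325. 168.]]
scene [[150. 195.]]
```

View pics/m3.png

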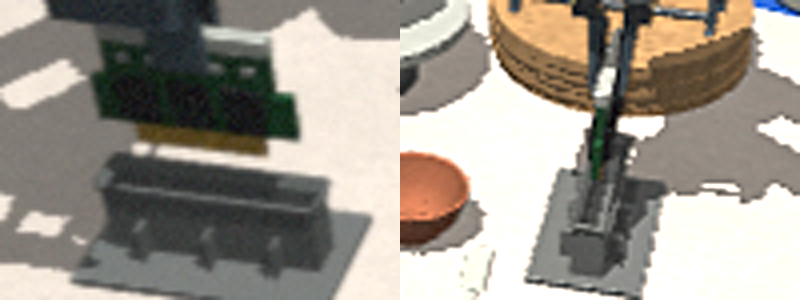

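The board hangs just above the case mouth and is aligned with it. Descending in stages.

Call:
move_arm(motion=[[0, [-0.07, -0.08, -0.3], [0, 0, 0]], [0, [0, 0, -0.4], [0, 0, 0]], [0, [0, 0, -0.4], [0, 0, 0]], [0, [0, 0, -0.3], [0, 0, 0]], [0, [0, 0, -0.2], [0, 0, 0]], [0, [0, 0, -0.2], [0, 0, 0]], [0, [0, 0, 0], [0, 0, 0]]])

```text
time_s: 10.9
ee_pos: [511.4, -353.6, 105.0]
ee_rot: [-179.9, -0.1, 101.4]
force: [-0.3, -1.2, -2.6]
gripper_width: 11.9
gripper_force: 40.0
```

Call:
move_arm(motion=[[0, [0, 0, -0.25], [0, 0, 0]], [0, [0, 0, -0.25], [0, 0, 0]], [0, [0, 0, -0.25], [0, 0, 0]], [0, [0, 0, 0], [0, 0, 0]]])

```text
time_s: 11.23
ee_pos: [511.5, -350.0, 89.5]
ee_rot: [180.0, -0.4, 101.3]
force: [-3.4, 12.6, 12.2]
gripper_width: 11.8
gripper_force: 40.0
```

Call:
move_arm(motion=[[0, [-0.02, 0.16, 0], [0, 0, 0]], [0, [0, 0, 0], [0, 0, 0]], [0, [0, 0, 0], [0, 0, 0]]])

```text
time_s: 11.48
ee_pos: [511.0, -347.4, 88.0]
ee_rot: [-180.0, -0.3, 101.4]
force: [-0.3, 6.6, 0.8]
gripper_width: 11.8
gripper_force: 40.0
```

Call:
move_arm(motion=[[0, [-0.02, 0.1, 0], [0, 0, 0]], [0, [0, 0, -0.15], [0, 0, 0]], [0, [0, 0, -0.15], [0, 0, 0]], [0, [0, 0, 0], [0, 0, 0]]])

```text
time_s: 11.82
ee_pos: [510.8, -347.0, 79.4]
ee_rot: [-180.0, -0.1, 101.4]
force: [0.0, 3.3, -0.4]
gripper_width: 11.6
gripper_force: 40.0
```

Call:
move_arm(motion=[[0, [0, 0, -0.15], [0, 0, 0]], [0, [0, 0, -0.12], [0, 0, 0]], [0, [0, 0, 0], [0, 0, 0]]])

```text
time_s: 12.07
ee_pos: [511.5, -347.4, 75.4]
ee_rot: [179.9, 0.0, 101.4]
force: [-2.2, 4.5, 11.3]
gripper_width: 11.4
gripper_force: 40.0
```

Call:
move_arm(motion=[[0, [0, 0, -0.1], [0, 0, 0]], [0, [0, 0, 0], [0, 0, 0]], [30, [0, 0, 0.1], [0, 0, 0]], [45, [0, 0, 0], [0, 0, 0]], [45, [0, 0, 0], [0, 0, 0]], [45, [0, 0, 0], [0, 0, 0]]])

```text
time_s: 12.57
ee_pos: [511.0, -348.1, 73.0]
ee_rot: [-180.0, 0.0, 101.4]
force: [-0.6, 0.2, -0.0]
gripper_width: 35.4
gripper_force: 0.0
```

Call:
move_arm(motion=[[45, [0, 0, 0.3], [0, 0, 0]], [45, [0, 0, 0.6], [0, 0, 0]], [45, [0, -0.3, 0.9], [0, 0, 0]], [45, [0, -0.6, 0.9], [0, 0, 0]], [45, [0, -0.8, 0.9], [0, 0, 0]], [45, [0, -0.8, 0.9], [0, 0, 0]], [45, [0, -0.8, 0.9], [0, 0, 0]], [45, [0, -0.3, 0.5], [0, 0, 0]], [45, [0, 0, 0], [0, 0, 0]], [45, [0, 0, 0], [0, 0, 0]]])

```text
time_s: 13.4
ee_pos: [511.0, -437.8, 221.1]
ee_rot: [180.0, 0.0, 101.4]
force: [0.4, 1.0, 0.0]
gripper_width: 44.9
gripper_force: 0.0
```

```bash
python3 - <<'E'
from h import *
a,i=snap("side","d4");b,j=snap("scene","s4");c,k=snap("wrist","w4");print(state()["ee_pos"])
p=proj(b,[[512.7,-350,60]])[0].astype(int);q=proj(a,[[512.7,-350,60]])[0].astype(int);r=proj(c,[[512.7,-350,60]])[0].astype(int);print(r)
g=lambda im,p:cv2.resize(im[max(p[1]-38,0):p[1]+37,p[0]-50:p[0]+50],(400,300),interpolation=cv2.INTER_CUBIC)
y0=max(r[1]-100,0)
cr=cv2.resize(k[y0:y0+200,r[0]-133:r[0]+134],(400,300))
cv2.imwrite("pics/m4.png",np.vstack([cv2.convertScaleAbs(np.hstack([g(j,p),g(i,q)]),alpha=1.5),np.hstack([cr,cr*0])]))
E
```

```text
[ 510.50725198 -436.18026937  219.27219521]
[300  99]
```

View pics/m4.png

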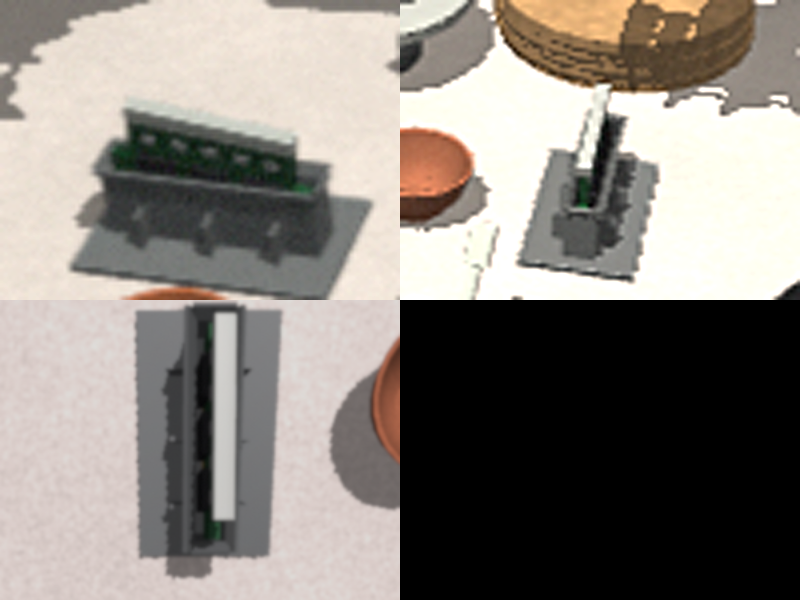

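The board stands in the case. I'll check its seating height and offset numerically.

```bash
python3 - <<'E'
from h import *
W,k=load("w4");S,s=load("s4");D,d=load("d4")
f=lambda h:(h[...,2]>130)&(h[...,1]<40)
r=[cv2.minAreaRect(c) for c in blobs(k,f,(300,0,330,150)) ]
for x in r[:1]: print(x,onz(W,[x[0]],96).round(1))
m=lambda u,v:(300-133+u*267/400,max(99-100,0)+(v-300)*200/300)
print("barbox",onz(W,[m(215,312),m(237,312),m(236,520),m(213,520)],96).round(1).tolist())
print("foot",onz(W,[m(137,311),m(281,311),m(269,555),m(140,556)],6).round(1).tolist())
p=proj(S,[[512.7,-350,60]])[0].astype(int);q=proj(D,[[512.7,-350,60]])[0].astype(int)
sc=lambda u,v:(p[0]-50+u/4,p[1]-38+v/4); sd=lambda u,v:(q[0]-50+(u-400)/4,q[1]-38+v/4)
# right end (nearer robot-left +y) top corner: scene (297,137) ; +y end in side = near end (580,165)
ci=W
# height: wrist + scene for bar mid front-top edge endpoints
for a,b in((( 237,312),(297,137)),((236,520),(127,105))): print(two(W,m(*a),S,sc(*b)))
E
```

```text
((317.0, 77.0), (138.0, 14.0), 90.0) [[ 520.4 -331.8   96. ]]
barbox [[504.0, -283.4, 96.0], [515.2, -281.1, 96.0], [539.7, -385.8, 96.0], [526.6, -388.5, 96.0]]
foot [[454.3, -268.8, 6.0], [550.4, -249.6, 6.0], [584.2, -413.8, 6.0], [487.1, -434.1, 6.0]]
(array([ 513.52559338, -278.57898183,   94.57223602]), np.float64(5.523567745761395))
(array([ 536.74083963, -383.1307914 ,  106.62307234]), np.float64(4.589456377647591))
```

Call:
move_arm(motion=[[45, [0, 0, 0], [0, 0, 0]], [45, [0, 0, 0], [0, 0, 0]], [45, [0, 0, 0], [0, 0, 0]]])

```text
time_s: 13.8
ee_pos: [511.0, -436.9, 220.4]
ee_rot: [-180.0, -0.1, 101.4]
force: [-0.4, -0.3, 1.2]
gripper_width: 45.1
gripper_force: 0.0
```

```bash
python3 - <<'E'
from h import *
W0,k0=load("w4")
W,k=snap("wrist","w5");print(state()["ee_pos"],np.abs(k.astype(int)-k0).mean(), np.array(W["tvec"])-W0["tvec"],np.array(W["rvec"])-W0["rvec"])
h=cv2.cvtColor(k,cv2.COLOR_BGR2HSV)
# shape: grey foot+shell silhouette vs table by S/V ; print extents
cr=cv2.convertScaleAbs(cv2.resize(k[0:215,220:360],None,fx=2.75,fy=2.75,interpolation=cv2.INTER_CUBIC),alpha=1.3);cv2.imwrite("pics/w5c.png",cr)
S,s=snap("scene","s5");S3,s3=load("s3")
g=lambda im:cv2.resize(im[165:245,105:205],(400,320),interpolation=cv2.INTER_CUBIC)
o=np.zeros((600,800,3),np.uint8);o[:cr.shape[0],:cr.shape[1]]=cr;o[:270,400:]=cv2.convertScaleAbs(g(s3),alpha=1.4)[:270];o[280:600,400:]=cv2.convertScaleAbs(g(s),alpha=1.4);cv2.imwrite("pics/m5.png",o)
E
```

```text
[ 511.02309003 -437.05479216  220.59230555] 2.7012840136054423 [-0.51993593 -0.98939977 -0.65565182] [ 1.66542563e-03  7.93090749e-05 -1.76148322e-03]
```

View pics/m5.png

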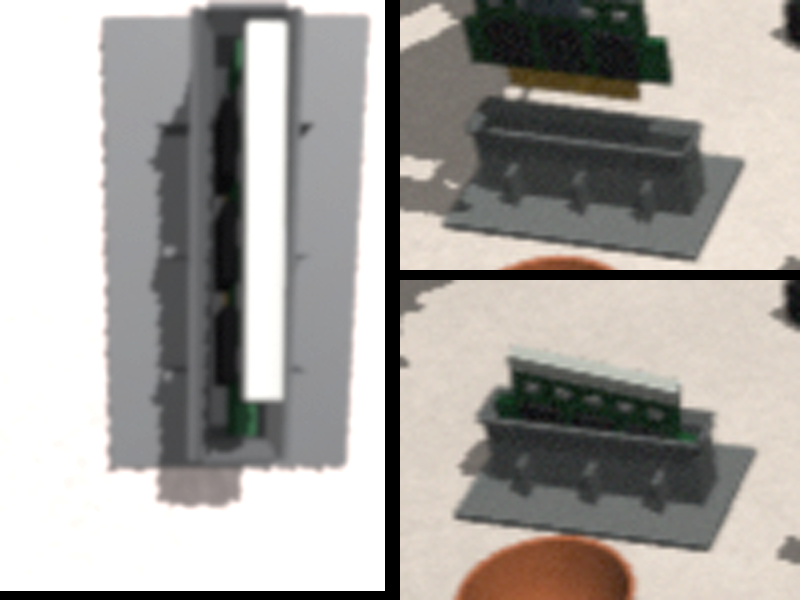

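The case has shifted about 12 mm, and the board is tilted with its -y end about 10 mm high. The scene tile shows the bar sloping against the rim, from (510,350) to (680,385). I'll press that end down with closed fingers.

Call:
move_arm(motion=[[0, [0.2, 0.5, 0], [0, 0, 0]], [0, [0.3, 0.8, -0.3], [0, 0, 0]], [0, [0.26, 0.8, -0.6], [0, 0, 0]], [0, [0, 0.5, -0.8], [0, 0, 0]], [0, [0, 0, -0.8], [0, 0, 0]], [0, [0, 0, -0.8], [0, 0, 0]], [0, [0, 0, -0.5], [0, 0, 0]], [0, [0, 0, -0.2], [0, 0, 0]], [0, [0, 0, 0], [0, 0, 0]], [0, [0, 0, 0], [0, 0, 0]]])

```text
time_s: 14.73
ee_pos: [530.5, -372.3, 121.6]
ee_rot: [180.0, 0.0, 101.4]
force: [-0.8, -0.8, 0.2]
gripper_width: 0.4
gripper_force: 0.0
```

Call:
move_arm(motion=[[0, [0, 0, -0.15], [0, 0, 0]], [0, [0, 0, -0.15], [0, 0, 0]], [0, [0, 0, -0.15], [0, 0, 0]], [0, [0, 0, 0], [0, 0, 0]]])

```text
time_s: 15.07
ee_pos: [529.6, -372.3, 109.1]
ee_rot: [-180.0, -0.0, 101.4]
force: [0.1, 0.6, -1.0]
gripper_width: 0.3
gripper_force: 0.0
```

Call:
move_arm(motion=[[0, [0, 0, -0.12], [0, 0, 0]], [0, [0, 0, -0.12], [0, 0, 0]], [0, [0, 0, 0], [0, 0, 0]]])

```text
time_s: 15.32
ee_pos: [529.9, -372.6, 103.3]
ee_rot: [-180.0, -0.0, 101.4]
force: [-0.5, -0.9, 0.1]
gripper_width: 0.3
gripper_force: 0.2
```

Call:
move_arm(motion=[[0, [0, 0, -0.12], [0, 0, 0]], [0, [0, 0, 0], [0, 0, 0]]])

```text
time_s: 15.48
ee_pos: [529.8, -372.3, 100.2]
ee_rot: [-180.0, -0.0, 101.4]
force: [-0.5, -0.3, 0.1]
gripper_width: 0.5
gripper_force: 0.1
```

Call:
move_arm(motion=[[0, [0, 0, -0.12], [0, 0, 0]], [0, [0, 0, 0], [0, 0, 0]]])

```text
time_s: 15.65
ee_pos: [529.8, -372.3, 97.2]
ee_rot: [-180.0, -0.0, 101.4]
force: [0.0, 0.6, -0.1]
gripper_width: 0.4
gripper_force: 0.0
```

Call:
move_arm(motion=[[0, [0, 0, -0.1], [0, 0, 0]], [0, [0, 0, 0], [0, 0, 0]]])

```text
time_s: 15.82
ee_pos: [530.4, -372.8, 96.4]
ee_rot: [179.9, 0.1, 101.4]
force: [-0.8, 0.1, 5.5]
gripper_width: 0.4
gripper_force: 2.9
```

Call:
move_arm(motion=[[0, [0, 0, -0.1], [0, 0, 0]], [0, [0, 0, 0], [0, 0, 0]]])

```text
time_s: 15.98
ee_pos: [530.6, -372.9, 96.2]
ee_rot: [179.9, 0.1, 101.4]
force: [-3.5, 2.3, 16.0]
gripper_width: 0.4
gripper_force: 7.8
```

The -y end is at 96 mm, which is seated. Probing the +y end.

Call:
move_arm(motion=[[0, [0, 0, 0.5], [0, 0, 0]], [0, [-0.16, 0.76, 0.2], [0, 0, 0]], [0, [-0.16, 0.76, 0], [0, 0, 0]], [0, [-0.16, 0.76, 0], [0, 0, 0]], [0, [-0.16, 0.76, 0], [0, 0, 0]], [0, [0, 0, -0.3], [0, 0, 0]], [0, [0, 0, -0.24], [0, 0, 0]], [0, [0, 0, 0], [0, 0, 0]], [0, [0, 0, 0], [0, 0, 0]]])

```text
time_s: 16.73
ee_pos: [514.2, -297.0, 96.4]
ee_rot: [180.0, -0.0, 101.4]
force: [0.2, 1.0, 2.5]
gripper_width: 0.6
gripper_force: 1.4
```

Call:
move_arm(motion=[[0, [0, 0, -0.12], [0, 0, 0]], [0, [0, 0, 0], [0, 0, 0]]])

```text
time_s: 16.9
ee_pos: [515.0, -296.8, 96.1]
ee_rot: [179.9, 0.0, 101.3]
force: [-2.0, 4.8, 16.7]
gripper_width: 0.6
gripper_force: 8.2
```

Both bar ends are at 96 mm, so the old board is fully seated. Moving to the carton.

Call:
move_arm(motion=[[0, [0, 0, 0.5], [0, 0, 0]], [0, [0, 0, 1], [0, 0, 0]], [0, [0, 0.4, 1], [0, 0, 0]], [40, [-0.1, 0.8, 1], [0, 0, -0.2]], [40, [-0.1, 1, 1], [0, 0, -0.2]], [40, [-0.1, 1, 0.6], [0, 0, -0.2]], [40, [-0.1, 1, 0], [0, 0, -0.2]], [40, [-0.1, 1, 0], [0, 0, -0.2]], [40, [-0.1, 1, 0], [0, 0, -0.2]], [40, [-0.1, 1, 0], [0, 0, -0.2]], [40, [-0.1, 1, 0], [0, 0, -0.2]], [40, [-0.1, 1, 0], [0, 0, -0.2]], [40, [-0.1, 1, 0], [0, 0, -0.2]], [40, [-0.1, 1, 0], [0, 0, 0]], [40, [-0.1, 1, 0], [0, 0, 0]], [40, [-0.1, 1, 0], [0, 0, 0]], [40, [-0.1, 1, 0], [0, 0, 0]], [40, [-0.1, 1, 0], [0, 0, 0]]])

```text
time_s: 18.4
ee_pos: [476.9, 84.1, 220.8]
ee_rot: [180.0, 0.0, 93.4]
force: [0.9, 0.5, -0.8]
gripper_width: 40.2
gripper_force: 0.0
```

Call:
move_arm(motion=[[60, [-0.14, 1, 0], [0, 0, 0]], [60, [-0.14, 1, 0], [0, 0, 0]], [60, [-0.14, 1, 0], [0, 0, 0]], [60, [-0.14, 1, 0], [0, 0, 0]], [60, [-0.14, 1, 0], [0, 0, 0]], [60, [-0.14, 1, 0], [0, 0, 0]], [60, [-0.14, 1, 0], [0, 0, 0]], [60, [-0.14, 1, 0], [0, 0, 0]], [60, [-0.14, 1, 0], [0, 0, 0]], [60, [0, 0.8, 0], [0, 0, 0]], [60, [0, 0.4, 0], [0, 0, 0]], [60, [0, 0, 0], [0, 0, 0]], [60, [0, 0, 0], [0, 0, 0]], [60, [0, 0, 0], [0, 0, 0]]])

```text
time_s: 19.57
ee_pos: [445.3, 337.3, 220.9]
ee_rot: [-180.0, 0.1, 93.3]
force: [0.2, -0.6, 0.5]
gripper_width: 59.9
gripper_force: 0.0
```

```bash
python3 - <<'E'
from h import *
c,k=snap("wrist","w6");print(state()["ee_pos"],state()["ee_rot"])
p=proj(c,[[446,407,100]])[0];print(p)
x0,y0=int(p[0])-30,max(int(p[1])-90,0)
for b in blobs(k,lambda h:(h[...,2]>110)&(h[...,1]<50),(x0,y0,x0+60,int(p[1])+90))[:3]:
    r=cv2.minAreaRect(b);print(r,onz(c,cv2.boxPoints(r),100).round(1).tolist(),onz(c,[r[0]],100).round(1))
E
```

```text
[445.29161899 337.2092506  221.10435704] [-1.79992135e+02  4.55366366e-02  9.33267012e+01]
[285.35871773 115.31184225]
((286.0, 112.5), (133.0, 16.0), 90.0) [[436.8, 459.9, 100.0], [449.5, 460.7, 100.0], [457.0, 353.2, 100.0], [442.9, 352.4, 100.0]] [[446.4 409.3 100. ]]
((284.5, 202.0), (4.0, 59.0), 90.0) [[423.4, 332.1, 100.0], [476.2, 335.1, 100.0], [476.5, 331.4, 100.0], [423.6, 328.3, 100.0]] [[449.9 331.7 100. ]]
```

View pics/w6.png

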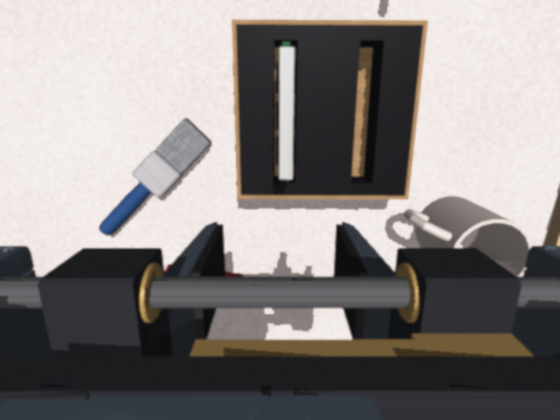

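The new board's bar runs from (286,46) to (286,179), centred at (446.6, 406.6) with yaw about 3.5°. Grasping it.

Call:
move_arm(motion=[[60, [0.05, 0.6, 0], [0, 0, 0]], [60, [0, 0.8, -0.2], [0, 0, 0]], [60, [0, 0.8, -0.5], [0, 0, 0]], [60, [0, 0.5, -0.8], [0, 0, 0]], [60, [0, 0.08, -1], [0, 0, 0]], [60, [0, 0, -1], [0, 0, 0]], [60, [0, 0, -0.9], [0, 0, 0]], [60, [0, 0, -0.7], [0, 0, 0]], [50, [0, 0, -0.4], [0, 0, 0]], [45, [0, 0, -0.2], [0, 0, 0]], [30, [0, 0, -0.1], [0, 0, 0]], [20, [0, 0, 0], [0, 0, 0]], [0, [0, 0, 0], [0, 0, 0]], [0, [0, 0, 0], [0, 0, 0]], [0, [0, 0, 0], [0, 0, 0]], [0, [0, 0, 0], [0, 0, 0]], [0, [0, 0, 0], [0, 0, 0]], [0, [0, 0, 0], [0, 0, 0]], [0, [0, 0, 0], [0, 0, 0]]], grip_force=50)

```text
time_s: 21.2
ee_pos: [446.7, 408.3, 77.0]
ee_rot: [179.9, -0.0, 93.4]
force: [0.2, -0.8, 4.9]
gripper_width: 11.4
gripper_force: 50.0
```

Call:
move_arm(motion=[[0, [0, 0, 0.2], [0, 0, 0]], [0, [0, 0, 0.4], [0, 0, 0]], [0, [0, 0, 0.6], [0, 0, 0]], [0, [0, 0, 0.8], [0, 0, 0]], [0, [0, 0, 1], [0, 0, 0]], [0, [0, 0, 1], [0, 0, 0]], [0, [0, 0, 1], [0, 0, 0]], [0, [0, 0, 0.8], [0, 0, 0]], [0, [0, 0, 0.6], [0, 0, 0]], [0, [0, 0, 0.3], [0, 0, 0]], [0, [0, 0, 0], [0, 0, 0]], [0, [0, 0, 0], [0, 0, 0]]])

```text
time_s: 22.2
ee_pos: [445.9, 407.7, 243.2]
ee_rot: [-180.0, 0.0, 93.4]
force: [0.5, -0.4, -3.5]
gripper_width: 11.7
gripper_force: 50.0
```

```bash
python3 - <<'E'
from h import *
c,k=snap("wrist","w7");s=state();t=s["ee_pos"];y=np.radians(s["ee_rot"][2]-90);print(t,s["ee_rot"])
e=np.array([np.cos(y),np.sin(y)]);f=np.array([-e[1],e[0]])
q=[np.r_[t[:2]+54*f+a*e,t[2]+23] for a in(-6,6)];p=proj(c,q);print("pred",p)
for b in blobs(k,lambda h:(h[...,2]>130)&(h[...,1]<50),(int(p[0,0])-12,int(p[0,1])-20,int(p[1,0])+12,int(p[0,1])+50),30)[:2]: print(cv2.boundingRect(b), onz(c,[(p[:,0].mean(),cv2.boundingRect(b)[1])],t[2]+23)[0])
print((q[0]+q[1])/2)
E
```

```text
[445.67211359 407.48901392 242.42114043] [-1.79885655e+02  9.10902465e-02  9.33975000e+01]
pred [[265.57262656 158.92951529]
 [292.79896174 158.90942526]]
(266, 162, 27, 46) [442.55193213 460.03234413 265.42114043]
[442.47192147 461.39410432 265.42114043]
```

Call:
move_arm(motion=[[0, [0.1, -0.4, 0], [0, 0, 0]], [0, [0.2, -0.8, 0], [0, 0, -0.1]], [0, [0.22, -1, 0], [0, 0, -0.1]], [0, [0.22, -1, 0], [0, 0, 0]], [0, [0.22, -1, 0], [0, 0, 0]], [0, [0.22, -1, 0], [0, 0, 0]], [0, [0.22, -1, 0], [0, 0, 0]], [0, [0.22, -1, 0], [0, 0, 0]], [0, [0.22, -1, 0], [0, 0, 0]], [0, [0.22, -1, 0], [0, 0, 0]], [0, [0.22, -1, 0], [0, 0, 0]], [0, [0.22, -1, 0], [0, 0, 0]], [0, [0.22, -1, 0], [0, 0, 0]], [0, [0.22, -1, 0], [0, 0, 0]], [0, [0.22, -1, 0], [0, 0, 0]], [0, [0.22, -1, 0], [0, 0, 0]], [0, [0.22, -0.84, 0], [0, 0, 0]], [0, [0, -0.4, 0], [0, 0, 0]], [0, [0, 0, 0], [0, 0, 0]], [0, [0, 0, 0], [0, 0, 0]]])

```text
time_s: 23.92
ee_pos: [535.5, -3.0, 243.0]
ee_rot: [-179.9, -0.1, 92.5]
force: [-0.5, 0.1, -2.4]
gripper_width: 11.7
gripper_force: 50.0
```

Call:
move_arm(motion=[[0, [0, 0, -0.4], [0, 0, 0]], [0, [0, 0, -0.7], [0, 0, 0]], [0, [0, 0, -0.7], [0, 0, 0]], [0, [0, 0, -0.7], [0, 0, 0]], [0, [0, 0, -0.5], [0, 0, 0]], [0, [0, 0, -0.4], [0, 0, 0]], [0, [0, 0, -0.3], [0, 0, 0]], [0, [0, 0, -0.3], [0, 0, 0]], [0, [0, 0, -0.3], [0, 0, 0]], [0, [0, 0, -0.3], [0, 0, 0]], [0, [0, 0, 0], [0, 0, 0]]])

```text
time_s: 24.83
ee_pos: [535.4, -2.9, 127.3]
ee_rot: [-179.9, -0.0, 92.6]
force: [-1.2, -0.1, -3.9]
gripper_width: 11.7
gripper_force: 50.0
```

Call:
move_arm(motion=[[0, [0, 0, -0.2], [0, 0, 0]], [0, [0, 0, -0.2], [0, 0, 0]], [0, [0, 0, -0.2], [0, 0, 0]], [0, [0, 0, -0.2], [0, 0, 0]], [0, [0, 0, 0], [0, 0, 0]]])

```text
time_s: 25.25
ee_pos: [535.1, -3.0, 107.8]
ee_rot: [-179.9, -0.0, 92.6]
force: [-2.5, -0.3, -4.2]
gripper_width: 11.9
gripper_force: 50.0
```

Call:
move_arm(motion=[[0, [-0.03, 0, -0.15], [0, 0, 0]], [0, [0, 0, -0.15], [0, 0, 0]], [0, [0, 0, -0.15], [0, 0, 0]], [0, [0, 0, 0], [0, 0, 0]]])

```text
time_s: 25.58
ee_pos: [535.0, -3.1, 96.5]
ee_rot: [-179.9, 0.0, 92.6]
force: [-2.0, -0.7, -3.2]
gripper_width: 11.3
gripper_force: 50.0
```

Call:
move_arm(motion=[[0, [0, 0, -0.12], [0, 0, 0]], [0, [0, 0, -0.1], [0, 0, 0]], [0, [0, 0, 0], [0, 0, 0]]])

```text
time_s: 25.83
ee_pos: [535.1, -3.1, 91.4]
ee_rot: [-179.9, 0.0, 92.6]
force: [-2.1, -1.0, -2.7]
gripper_width: 11.4
gripper_force: 50.0
```

Call:
move_arm(motion=[[0, [0, 0, -0.1], [0, 0, 0]], [0, [0, 0, -0.1], [0, 0, 0]], [0, [0, 0, 0], [0, 0, 0]]])

```text
time_s: 26.08
ee_pos: [535.7, -3.2, 89.9]
ee_rot: [179.9, 0.0, 92.6]
force: [-8.5, -0.1, 17.6]
gripper_width: 11.7
gripper_force: 50.0
```

Call:
move_arm(motion=[[0, [0, 0, -0.1], [0, 0, 0]], [0, [0, 0, -0.1], [0, 0, 0]], [0, [0, 0, 0], [0, 0, 0]]])

```text
time_s: 26.33
ee_pos: [535.6, -2.9, 85.6]
ee_rot: [179.9, -0.0, 92.6]
force: [-8.5, 0.9, 18.8]
gripper_width: 11.4
gripper_force: 50.0
```

Call:
move_arm(motion=[[0, [-0.04, 0, -0.1], [0, 0, 0]], [0, [0, 0, -0.1], [0, 0, 0]], [0, [0, 0, 0], [0, 0, 0]]])

```text
time_s: 26.58
ee_pos: [535.8, -3.2, 80.9]
ee_rot: [179.7, 0.0, 92.6]
force: [-8.1, -1.5, 23.5]
gripper_width: 11.5
gripper_force: 50.0
```

Call:
move_arm(motion=[[0, [0, 0, -0.06], [0, 0, 0]], [0, [0, 0, 0], [0, 0, 0]]])

```text
time_s: 26.75
ee_pos: [535.9, -3.2, 80.9]
ee_rot: [179.7, 0.0, 92.6]
force: [-10.3, -0.3, 31.6]
gripper_width: 11.6
gripper_force: 50.0
```

```bash
python3 - <<'E'
from h import *
a,i=snap("side","d8");b,j=snap("scene","s8");print(state()["ee_pos"],state()["force"])
p=proj(b,[[535,-4,100]])[0].astype(int);q=proj(a,[[535,-4,100]])[0].astype(int)
print("lev scene",proj(b,[[535,-4,14+90],[531,74,140],[539,-82,140],[528,136,121],[542,-144,121]]).round().tolist(),p,q)
g=lambda im,p:cv2.resize(im[p[1]-75:p[1]+75,p[0]-50:p[0]+50],(400,600),interpolation=cv2.INTER_CUBIC)
cv2.imwrite("pics/m8.png",cv2.convertScaleAbs(np.hstack([g(j,p),g(i,q)]),alpha=1.3))
E
```

```text
[535.88074838  -3.18151497  80.90174202] [-10.22542     -1.34538395  32.04369935]
lev scene [[275.0, 222.0], [309.0, 217.0], [242.0, 202.0], [336.0, 230.0], [217.0, 203.0]] [274 223] [276 218]
```

View pics/m8.png

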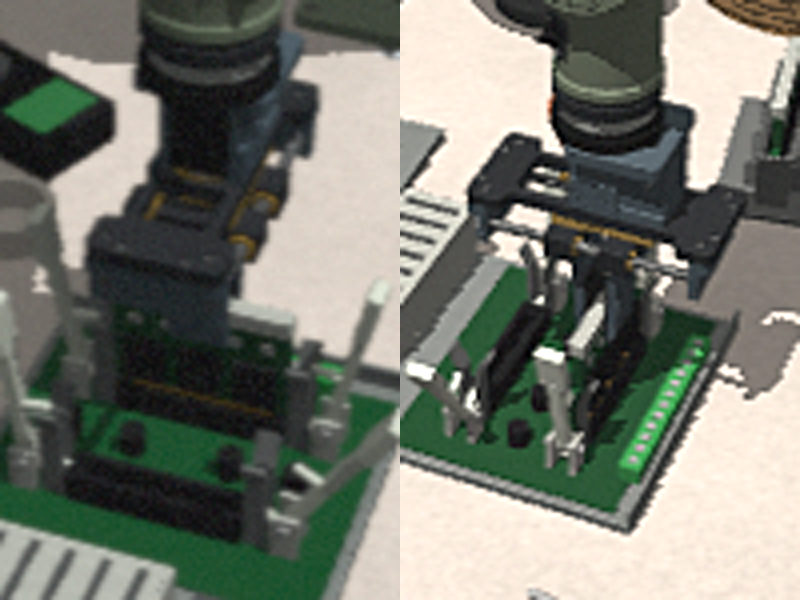

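The board is home at z = 81. Both front levers have swung in partway by themselves, with tips at about (375,290) and (20,210) in the scene tile. Releasing and pushing the levers fully in.

Call:
move_arm(motion=[[20, [0, 0, 0.1], [0, 0, 0]], [40, [0, 0, 0], [0, 0, 0]], [40, [0, 0, 0], [0, 0, 0]], [40, [0, 0, 0], [0, 0, 0]], [40, [0, 0, 0.4], [0, 0, 0]], [40, [0, 0, 0.8], [0, 0, 0]], [40, [0, 0, 0.8], [0, 0, 0]], [0, [0, 0, 0.8], [0, 0, 0]], [0, [-0.05, 0.8, 0.4], [0, 0, 0]], [0, [-0.05, 1, 0.1], [0, 0, 0]], [0, [-0.05, 1, 0], [0, 0, 0]], [0, [-0.05, 1, 0], [0, 0, 0]], [0, [-0.05, 1, 0], [0, 0, 0]], [0, [0, 0.8, 0], [0, 0, 0]], [0, [0, 0, 0], [0, 0, 0]], [0, [0, 0, 0], [0, 0, 0]]])

```text
time_s: 28.18
ee_pos: [528.4, 137.6, 160.6]
ee_rot: [180.0, 0.0, 92.7]
force: [0.7, -0.0, 0.0]
gripper_width: 0.5
gripper_force: 0.0
```

Call:
move_arm(motion=[[0, [0, 0, -0.6], [0, 0, 0]], [0, [0, 0, -0.6], [0, 0, 0]], [0, [0, 0, -0.22], [0, 0, 0]], [0, [0.01, -0.3, 0], [0, 0, 0]], [0, [0.01, -0.3, 0], [0, 0, 0]], [0, [0.01, -0.3, 0], [0, 0, 0]], [0, [0.01, -0.3, 0], [0, 0, 0]], [0, [0.01, -0.25, 0], [0, 0, 0]], [0, [0, 0, 0], [0, 0, 0]]])

```text
time_s: 28.93
ee_pos: [530.0, 99.2, 125.7]
ee_rot: [179.9, 0.0, 92.5]
force: [-0.2, 0.8, 0.8]
gripper_width: 0.5
gripper_force: 0.0
```

Call:
move_arm(motion=[[0, [0, -0.12, 0], [0, 0, 0]], [0, [0, -0.06, 0], [0, 0, 0]], [0, [0, 0, 0], [0, 0, 0]]])

```text
time_s: 29.18
ee_pos: [529.8, 96.6, 125.3]
ee_rot: [179.9, -0.0, 92.6]
force: [0.2, 2.9, 2.8]
gripper_width: 0.4
gripper_force: 1.2
```

Call:
move_arm(motion=[[0, [0, -0.12, 0], [0, 0, 0]], [0, [0, 0, 0], [0, 0, 0]]])

```text
time_s: 29.35
ee_pos: [529.9, 96.2, 125.4]
ee_rot: [179.9, -0.3, 92.5]
force: [-0.5, 11.0, 2.2]
gripper_width: 0.5
gripper_force: 5.4
```

Call:
move_arm(motion=[[0, [0, -0.16, 0], [0, 0, 0]], [0, [0, 0, 0], [0, 0, 0]]])

```text
time_s: 29.52
ee_pos: [529.9, 95.8, 125.5]
ee_rot: [179.9, -0.8, 92.4]
force: [-1.2, 22.1, 1.7]
gripper_width: 0.2
gripper_force: 10.9
```

Call:
move_arm(motion=[[0, [0, 0.5, 0], [0, 0, 0]], [0, [0, 0.5, 0.5], [0, 0, 0]], [0, [0, 0, 1], [0, 0, 0]], [0, [0.05, -0.8, 0.5], [0, 0, 0]], [0, [0.05, -1, 0], [0, 0, 0]], [0, [0.05, -1, 0], [0, 0, 0]], [0, [0.05, -1, 0], [0, 0, 0]], [0, [0.05, -1, 0], [0, 0, 0]], [0, [0.05, -1, 0], [0, 0, 0]], [0, [0.05, -1, 0], [0, 0, 0]], [0, [0.05, -1, 0], [0, 0, 0]], [0, [0.05, -1, 0], [0, 0, 0]], [0, [0.05, -1, 0], [0, 0, 0]], [0, [0.02, -0.8, 0], [0, 0, 0]], [0, [0.02, -0.5, 0], [0, 0, 0]], [0, [0, 0, 0], [0, 0, 0]], [0, [0, 0, 0], [0, 0, 0]]])

```text
time_s: 30.93
ee_pos: [542.7, -163.2, 174.6]
ee_rot: [-179.9, -0.0, 92.6]
force: [-0.5, 0.6, 0.8]
gripper_width: 0.2
gripper_force: 0.0
```

Call:
move_arm(motion=[[0, [0, 0, -0.7], [0, 0, 0]], [0, [0, 0, -0.8], [0, 0, 0]], [0, [0, 0.2, -0.46], [0, 0, 0]], [0, [-0.01, 0.35, 0], [0, 0, 0]], [0, [-0.01, 0.35, 0], [0, 0, 0]], [0, [-0.01, 0.3, 0], [0, 0, 0]], [0, [-0.01, 0.3, 0], [0, 0, 0]], [0, [-0.01, 0.3, 0], [0, 0, 0]], [0, [-0.01, 0.3, 0], [0, 0, 0]], [0, [0, 0.2, 0], [0, 0, 0]], [0, [0, 0, 0], [0, 0, 0]]])

```text
time_s: 31.85
ee_pos: [541.7, -104.6, 126.4]
ee_rot: [179.9, -0.0, 92.6]
force: [-0.4, 0.5, -0.9]
gripper_width: 0.6
gripper_force: 0.0
```

Call:
move_arm(motion=[[0, [0, 0.12, 0], [0, 0, 0]], [0, [0, 0, 0], [0, 0, 0]]])

```text
time_s: 32.02
ee_pos: [541.6, -103.9, 126.2]
ee_rot: [180.0, 0.2, 92.6]
force: [-0.2, -4.4, 2.9]
gripper_width: 0.5
gripper_force: 2.3
```

Call:
move_arm(motion=[[0, [0, 0.12, 0], [0, 0, 0]], [0, [0, 0, 0], [0, 0, 0]]])

```text
time_s: 32.18
ee_pos: [541.6, -103.6, 126.3]
ee_rot: [180.0, 0.5, 92.7]
force: [-0.7, -12.0, 0.9]
gripper_width: 0.1
gripper_force: 6.1
```

Call:
move_arm(motion=[[0, [0, 0.16, 0], [0, 0, 0]], [0, [0, 0, 0], [0, 0, 0]]])

```text
time_s: 32.35
ee_pos: [541.7, -103.1, 126.5]
ee_rot: [180.0, 0.9, 92.8]
force: [-2.7, -22.9, 0.2]
gripper_width: 0.5
gripper_force: 11.4
```

Call:
move_arm(motion=[[0, [0, -0.5, 0], [0, 0, 0]], [0, [0, -0.5, 0.5], [0, 0, 0]], [0, [0, 0, 1], [0, 0, 0]], [0, [0, 0, 1], [0, 0, 0]], [0, [0, -0.5, 1], [0, 0, 0]], [0, [0, -0.8, 1], [0, 0, 0]], [0, [0, -0.8, 0], [0, 0, 0]], [0, [0, -0.8, 0], [0, 0, 0]], [0, [0, 0, 0], [0, 0, 0]], [0, [0, 0, 0], [0, 0, 0]]])

```text
time_s: 33.18
ee_pos: [541.1, -193.4, 237.9]
ee_rot: [-179.9, -0.1, 92.5]
force: [-0.2, -0.1, -0.1]
gripper_width: 0.3
gripper_force: 0.0
```

```bash
python3 - <<'E'
from h import *
a,i=snap("side","d9");b,j=snap("scene","s9");print(state()["ee_pos"])
p=proj(b,[[535,-4,90]])[0].astype(int);q=proj(a,[[535,-4,90]])[0].astype(int)
print([ (x-[p[0]-40,p[1]-40])*5 for x in proj(b,[[531,74,140],[539,-82,140],[533,50,104],[537,-58,104]])],[(x-[q[0]-40,q[1]-40])*5+[400,0] for x in proj(a,[[531,74,140],[539,-82,140],[533,50,104],[537,-58,104]])])
g=lambda im,p:cv2.resize(im[p[1]-40:p[1]+40,p[0]-40:p[0]+40],(400,400),interpolation=cv2.INTER_CUBIC)
P=proj(b,[[519,-340,60]])[0].astype(int);Q=proj(a,[[519,-340,60]])[0].astype(int)
h=lambda im,p:cv2.resize(im[max(p[1]-30,0):p[1]+30,p[0]-60:p[0]+60],(400,200),interpolation=cv2.INTER_CUBIC)
cv2.imwrite("pics/m9.png",cv2.convertScaleAbs(np.vstack([np.hstack([g(j,p),g(i,q)]),np.hstack([h(j,P),h(i,Q)])]),alpha=1.3))
E
```

```text
[ 541.1506678  -192.41436911  237.85025943]
[array([373.87411512, 155.16511329]), array([40.67719166, 80.99708144]), array([317.29283211, 205.75069854]), array([ 92.62600497, 152.01185037])] [array([550.82285281, 224.99747702]), array([654.47123027,  58.14206168]), array([567.00236388, 245.42560885]), array([639.82527924, 130.04257871])]
```

View pics/m9.png

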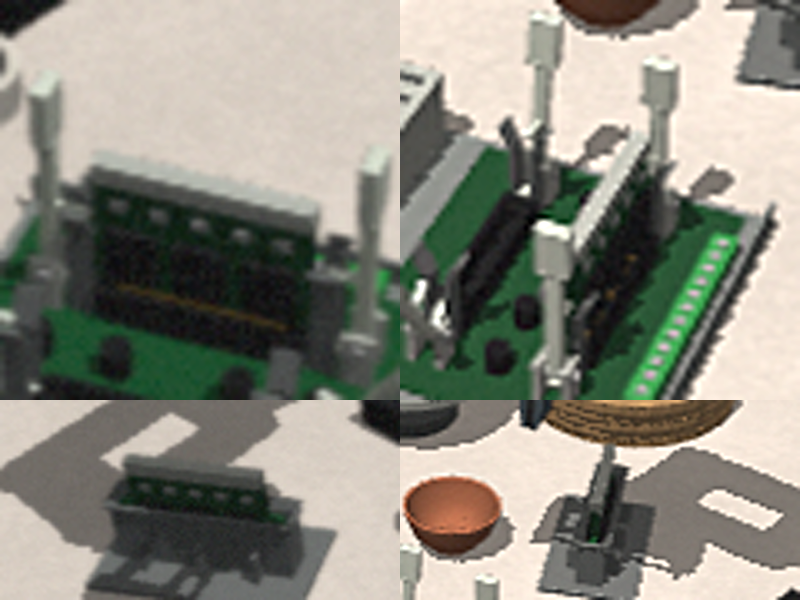

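Both front levers stand upright, with tips at about (45,80) and (372,155) as predicted. The new board is home and the old board stands level in the upright case. Handing in.

```bash
python3 -c "
from workcell import *
print(job_done())"
```

```text
the job is handed in; nothing more can be done
None
```

I swapped the boards and handed the job in: the old board stands seated in the upright return case, the one new board is home in the front slot with both levers swung in, and nothing else on the table was touched. The hand-in call gave no verdict.

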